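# Flip the reversible tube rack onto the column stand

### The job

Turn the reversible tube rack over, so that it lies on the blue base of the column stand with its white small-hole side up, ready to collect fractions in small tubes. Do it with the fingertips only and never pinch or lift the rack: push it across the bench against the front edge of the base, tip it up against that edge until it flips over onto the base, and if any part of it still overhangs the front of the base, push it further in. Leave the flask, bottle and other loose things where they are.

Things in the scene. Friction and masses are not known exactly. Their poses are not given: they have to be found in the camera images.
- stand: Column stand, fixed: blue base plate with vertical edges, x = 0 to 240, y = -180 to 180, z = 0 to 10 mm in its frame. Origin: middle of its front edge, at bench level; x points into the base, away from the robot, y left along the front edge, z up. A steel rod 12 mm thick, 600 mm tall, at x = 215, y = 163 mm carries clamps, a ring and a glass column that hang outside the base, y = 190 to 320 mm.
- rack: Empty reversible tube rack: loose flat plastic block 88 (x) x 120 (y) x 25 mm (z), plain sides, 100 g; half orange with 24 large, half white with 24 small holes. Origin: its centre; z out of the orange face. Starts flat on the bench before the base, orange up, +x side towards the base, within 20 deg of square. Pressed forward and up with about 5 N, its far side pivots on the top of the base edge.
- corner0 (a point): Corner of the rack, at half its thickness: rack x = +44, y = +60 mm
- corner1 (a point): Corner of the rack, at half its thickness: rack x = +44, y = -60 mm
- corner2 (a point): Corner of the rack, at half its thickness: rack x = -44, y = -60 mm
- corner3 (a point): Corner of the rack, at half its thickness: rack x = -44, y = +60 mm
- flask: Clear conical flask with a white ring, foot 74 mm wide, 112 mm tall, standing on the rear part of the blue base to one side; leave it alone. Origin: centre of its foot.
- dropper: Amber dropper bottle with a black rubber teat, 36 mm wide, 100 mm tall, standing on the rear part of the base on the other side; leave it alone. Origin: centre of its foot.
- vial: Glass vial with a red cap, 28 mm wide, 50 mm tall, on the bench to the right of the rack; leave it alone. Origin: centre of its foot.
- slidebox: Green slide box, 34 x 84 x 30 mm tall, on the bench to the left of the rack; leave it alone. Origin: centre of its underside.
- scales: Black pocket scales with a steel pan, 125 x 75 x 21 mm tall, on the bench at the left; leave them alone. Origin: centre of the underside.
- stopper: Black rubber stopper, 31 mm wide, 26 mm tall, on the bench at the right; leave it alone. Origin: centre of its underside.
- spatula: Steel laboratory spatula, 185 mm long, 16 mm wide, 4 mm thick, lying flat on the bench at the right near the robot; leave it alone. Origin: centre of its underside.
Not all that is in view belongs to the job. There is more than one size of the rack; the job needs the smaller.

How it is judged:
On the way:
1. the rack is tipped up steeply at the front edge of the base, its far side resting against that edge (angle between rack's own z axis and vertical between 0.9 and 2.2 rad and x of rack in the frame of stand between -0.06 and 0.05 m and height (world z) of rack below 0.07 m), for 0.06 s.
At the end, for the whole second after the job is handed in: The rack lies flat and at rest on the blue base with its white face up (within 5 degrees), and all four corners lie within the base's outline (to 2 mm) (angle between rack's own z axis and vertical above 3.05 rad and height (world z) of rack between 0.0185 and 0.0265 m and linear speed of rack below 0.01 m/s and angular speed of rack below 0.05 rad/s and x of corner0 in the frame of stand between -0.002 and 0.242 m and y of corner0 in the frame of stand between -0.182 and 0.182 m and x of corner1 in the frame of stand between -0.002 and 0.242 m and y of corner1 in the frame of stand between -0.182 and 0.182 m and x of corner2 in the frame of stand between -0.002 and 0.242 m and y of corner2 in the frame of stand between -0.182 and 0.182 m and x of corner3 in the frame of stand between -0.002 and 0.242 m and y of corner3 in the frame of stand between -0.182 and 0.182 m); the robot touches nothing.
It fails at once if the rack is lifted or carried: all four of its corners are more than 45 mm above the bench at once, or its centre is more than 75 mm up (height (world z) of each of corner0, corner1, corner2, corner3 above 0.045 m or height (world z) of rack above 0.075 m).
It fails at once if the rack is turned over somewhere else than over the front edge of the stand base (angle between rack's own z axis and vertical between 1 and 2.2 rad and (x of rack in the frame of stand below -0.07 m or x of rack in the frame of stand above 0.15 m)).
It fails at once if a bystander is shifted by more than 20 mm (distance of any of flask, dropper, vial, slidebox, scales, stopper, spatula from where it was at the start of the episode above 0.02 m).
It fails at once if an upright bystander is tipped (angle between any of flask, dropper, vial, slidebox, scales, stopper's own z axis and vertical above 0.35 rad).
It also fails if it takes over 64 s, if anything falls off the work surface, if the arm or the gripper's body presses on something with over 40 N, if the wrist force passes 120 N, or if a joint passes its speed limit or range.

### The arm

A 7-joint arm with a two-finger parallel gripper is mounted at the origin on the work surface. World frame = base frame: x ahead of the robot, y to its left, z up, the work surface at z = 0. Lengths are in m, angles in rad, forces in N, time in s.
With the tool pointing down it reaches from about 0.4 to 0.9 m from the base axis. Payload 5.6 kg.
Tool frame: the origin (TCP) lies midway between the tips of the shut fingers; the grasp point (between the pads) lies 19 mm behind it; y points along the fingers, z is the direction in which the jaws open and shut, and the axes are right-handed (so a half turn about y gives the same grasp; the last joint's range is limited). The gripper opens to 92 mm and grips with 3 to 60 N. Pads are 20 mm wide; open, the fingers measure 128 mm over their backs; the gripper's body (75 mm by 189 mm) begins 69 mm behind the grasp point.
Start: joints at [-1.302, 0.468, -0.012, 1.603, 0.006, 1.071, -0.056], TCP at [0.199, 0.619, 0.215] pointing down, gripper open.
Joint ranges: [-2.53, 2.53], [-0.31, 2.02], [-1.57, 1.55], [0.28, 2.44], [-1.29, 4.43], [0.15, 1.84], [-2.92, 2.92]. Speed limits (rad/s): [2.57, 2.57, 3.14, 3.14, 3.14, 3.14, 3.14].

### API

Orientations are given as a 3x3 rotation matrix whose columns are the frame's x, y, z axes.
In Python, from station import env, effector, solver, viewer, workorder, search_frame, tip_of gives the robot as it stands. Calls block until the motion is done:
- env.reach(position, orientation): joint-space move of the TCP to a pose.
- env.movel(position, frame=None, rate=0.15): straight line of the TCP; frame=None keeps the orientation; rate is the mean speed in m/s.
- env.goto_joints(angles): joint-space move.
- effector.release() and effector.grasp(squeeze=None): open the fingers fully, or close them until they stop; squeeze is the grip in N (None keeps the last).
- env.pause(seconds).
- solver.inverse_kinematics(position, orientation): joint angles nearest the present ones, or None.
- env.sense(): the state.
- viewer.read_camera(name): name is "scene" or "side" or "wrist"; returns (picture, depth): 480x640x3 uint8, red, green, blue; 480x640 float32, m along the optical axis (not along the pixel's ray), 0 where there is no reading.
- viewer.camera_info(name): a dict with "intrinsics" (3x3 intrinsics, pixels), "eye" and "rotation" of the camera in the world; the wrist camera has in their place "T_tool_cam" (4x4, takes a point from camera to tool coordinates, whose origin is the TCP and whose axes are the tool frame's). Camera axes: x right, y up, looking along -z (the intrinsics and any distortion apply to the point x, -y, -z); pixel columns grow to the right and rows downward; lengths in m; the calibration is good to about 2 mm. A picture is of the moment at which its call begins: read the wrist's pose just before it. camera_info takes no time and is no camera call.
A pose or a line that the arm cannot do raises env.PlanningError and nothing moves.
- workorder.finish_job(): hands the job in, once; it reports no verdict.
Trained networks look in the newest picture that a camera, given by its name, has taken for a name from the list of things; names that differ only in an ending like _2 or _b are one class to them, and where a whole thing is asked for, a point or a joint stands for the part that bears it (a point fixed in the world has none). Each returns a list of dicts, best first, with "score" (0 to 1); they miss things now and then, are a little off and sometimes report something else, mostly with a low value. They report only what shows in the picture. A call takes as long as a camera call. They do not tell look-alikes from the thing itself.
- search_frame(camera, name): "at" ([x, y, z] in m, in world coordinates, good to about 4 mm: the middle of the surface that is visible of it).
- tip_of(camera, name): "at" ([x, y, z] in m, in world coordinates, good to about 4 mm: a listed point, or the origin of a listed thing).
The state is a dict: "t": time; "joint_positions": joint angles; "joint_velocities": joint speeds; "tau": joint torques, N m; "ee_pos": TCP position; "tcp_rot": TCP orientation; "wrist_force": force on the tool from outside, world axes, zero at the start; "moment": the same for the moment, N m; "gripper_width": finger opening in m.
Only numpy, scipy, OpenCV 4.12 (cv2) and the standard library are available. Lean on these libraries where they do the work, as an engineer would, in place of code of your own. Each camera call takes 0.05 s, during which the arm holds its last target.

## Working session

There is one attempt and no reset: what is moved stays moved. The work goes in short steps, each a Python script; the robot and the scene stay as the last script left them, time stands still between calls to the robot, and variables do not carry over. Pictures are saved under pics/ and viewed, and the job is handed in when it is done.

```bash
mkdir -p pics; ls
python3 - <<'E'
from station import env, effector, solver, viewer, workorder, search_frame, tip_of
import cv2, numpy as np
s=env.sense(); print(s['t'],s['ee_pos'],s['tcp_rot'],s['gripper_width'],s['wrist_force'])
for c in ("scene","side"):
    p,d=viewer.read_camera(c); cv2.imwrite(f"pics/{c}0.png",p[:,:,::-1]); print(c,viewer.camera_info(c))
for n in ("rack","corner0","corner1","corner2","corner3","stand","flask","dropper","vial","slidebox","scales","stopper","spatula"):
    for c in ("scene","side"):
        print(n,c,[(np.round(r['at'],3),round(r['score'],2)) for r in tip_of(c,n)][:4])
print(env.sense()['t'])
E
```

```text
pics
0.0 [0.19931325 0.61806834 0.21362865] [[ 9.51758672e-01 -4.08959663e-04  3.06847295e-01]
 [-3.06847533e-01 -1.73890893e-03  9.51757095e-01]
 [ 1.44349241e-04 -9.99998404e-01 -1.78050992e-03]] 0.09172210554349877 [-0.64974     0.93917683  0.87160253]
scene {'intrinsics': array([[609.01553276,   0.        , 321.84194373],
       [  0.        , 609.01553276, 246.91857005],
       [  0.        ,   0.        ,   1.        ]]), 'eye': array([0.77942799, 1.1482588 , 1.18045574]), 'rotation': array([[-0.980109  , -0.12800022,  0.15166507],
       [ 0.19777212, -0.69351785,  0.692762  ],
       [ 0.01650875,  0.70897739,  0.70503796]])}
side {'intrinsics': array([[496.24170049,   0.        , 325.86079538],
       [  0.        , 496.24170049, 241.04499005],
       [  0.        ,   0.        ,   1.        ]]), 'eye': array([ 0.09160595, -0.56768901,  0.91947734]), 'rotation': array([[ 0.7921392 ,  0.46458695, -0.39582123],
       [-0.61033824,  0.60472156, -0.51166305],
       [ 0.00164966,  0.64689319,  0.76257883]])}
rack scene [(array([ 0.335, -0.136,  0.022]), 0.96), (array([0.496, 0.
[... 1849 characters left out ...]
ray([ 0.701, -0.082,  0.009]), 0.71)]
vial scene [(array([ 0.486, -0.127, -0.   ]), 0.52)]
vial side [(array([ 0.488, -0.129,  0.002]), 0.47), (array([ 0.43 , -0.391, -0.   ]), 0.25)]
slidebox scene [(array([0.546, 0.274, 0.005]), 0.84)]
slidebox side [(array([ 0.546,  0.272, -0.001]), 0.77)]
scales scene [(array([ 0.345,  0.405, -0.004]), 0.94), (array([0.743, 0.141, 0.009]), 0.3)]
scales side [(array([0.353, 0.402, 0.002]), 0.82), (array([0.557, 0.134, 0.012]), 0.56)]
stopper scene [(array([ 0.425, -0.393,  0.001]), 0.51)]
stopper side [(array([ 0.431, -0.393,  0.002]), 0.75)]
spatula scene [(array([ 0.309, -0.321,  0.006]), 0.59)]
spatula side [(array([ 0.31 , -0.319,  0.002]), 0.63)]
1.4
```

View pics/scene0.png

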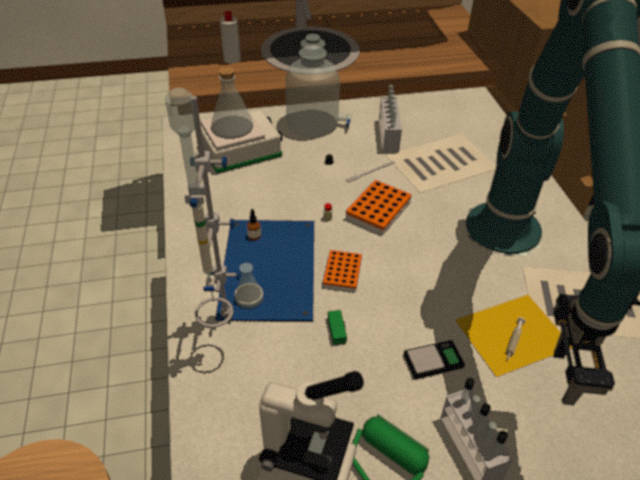

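View pics/side0.png

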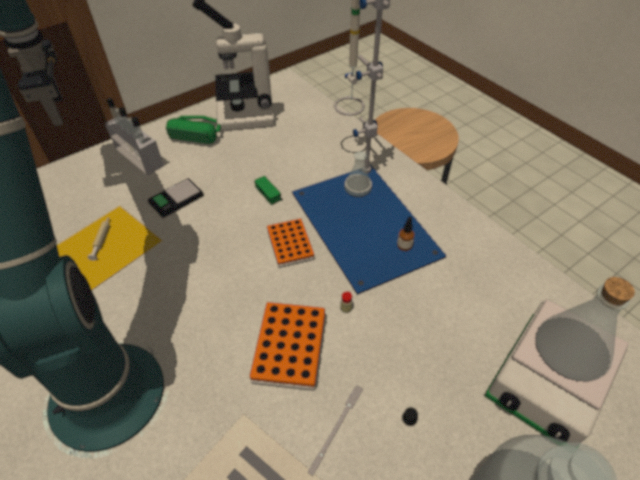

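Two racks are in view. The small one is at scene (343,269), with corners measuring about 92 x 117 mm, and lies in front of the blue base. The large one is at scene (380,205). The job needs the small one, so I'll confirm it in a crop and measure the rack and base by colour.

```bash
cat > h.py <<'E'
from station import env, effector, solver, viewer, workorder, search_frame, tip_of
import cv2, numpy as np
def pix2plane(c,uv,z):
    i=viewer.camera_info(c);K=i['intrinsics'];uv=np.atleast_2d(uv).astype(float)
    d=np.c_[(uv[:,0]-K[0,2])/K[0,0],-(uv[:,1]-K[1,2])/K[1,1],-np.ones(len(uv))]@i['rotation'].T
    e=np.asarray(i['eye']);return e+d*((z-e[2])/d[:,2])[:,None]
def proj(c,P):
    i=viewer.camera_info(c);K=i['intrinsics'];q=(np.atleast_2d(P)-i['eye'])@i['rotation']
    return np.c_[K[0,0]*q[:,0]/-q[:,2]+K[0,2],K[1,1]*-q[:,1]/-q[:,2]+K[1,2]]
def crop(c,p,ctr,name,r=60,s=6):
    u,v=[int(x) for x in ctr];u=min(max(u,r),640-r);v=min(max(v,r),480-r)
    cv2.imwrite(name,cv2.resize(p[v-r:v+r,u-r:u+r,::-1],None,fx=s*0.8,fy=s*0.8,interpolation=cv2.INTER_CUBIC))
E
python3 - <<'E'
from h import *
for c in ("scene","side"):
    p,d=viewer.read_camera(c)
    hsv=cv2.cvtColor(p,cv2.COLOR_RGB2HSV)
    m=cv2.inRange(hsv,(2,150,100),(18,255,255))
    m=cv2.morphologyEx(m,cv2.MORPH_CLOSE,np.ones((9,9)))
    uv0=proj(c,[[.494,.095,.025]])[0]
    n,l,st,ce=cv2.connectedComponentsWithStats(m)
    k=min(range(1,n),key=lambda k:np.hypot(*(ce[k]-uv0))+(1e3 if st[k,4]<200 else 0))
    v,u=np.nonzero(l==k);P=pix2plane(c,np.c_[u,v],.025)[:,:2]
    r=cv2.minAreaRect(P.astype(np.float32)*1000);print(c,'rack',r,cv2.boxPoints(r).round(1).tolist())
    crop(c,p,uv0,f"pics/{c}_rack.png")
    b=cv2.inRange(hsv,(100,130,40),(120,255,255))
    b=cv2.morphologyEx(b,cv2.MORPH_OPEN,np.ones((3,3)))
    n,l,st,ce=cv2.connectedComponentsWithStats(b);k=1+np.argmax(st[1:,4]);b=(l==k)
    v,u=np.nonzero(b);P=pix2plane(c,np.c_[u,v],.010)[:,:2]*1000
    r=cv2.minAreaRect(P.astype(np.float32));print(c,'base',r,cv2.boxPoints(r).round(1).tolist())
    # front edge: min x per y bin
    e=[(P[abs(P[:,1]-y)<4][:,0].min(),y) for y in range(-100,220,20) if (abs(P[:,1]-y)<4).sum()>5]
    e=np.array(e);f=np.polyfit(e[:,1],e[:,0],1);print('front',f,np.round(e[:,0]-np.polyval(f,e[:,1]),1))
    print(P[:,1].min(),P[:,1].max())
E
```

```text
scene rack ((493.96630859375, 99.61460876464844), (122.99775695800781, 86.17391204833984), 69.16139221191406) [[431.79998779296875, 57.5], [512.4000244140625, 26.799999237060547], [556.0999755859375, 141.8000030517578], [475.6000061035156, 172.39999389648438]]
scene base ((680.6607666015625, 43.49562072753906), (352.5777893066406, 230.10382080078125), 79.24819946289062) [[534.7000122070312, -108.19999694824219], [760.7999877929688, -151.1999969482422], [826.5999755859375, 195.1999969482422], [600.5, 238.1999969482422]]
front [1.99807501e-01 5.55254649e+02] [ 0.8  0.7  0.5  0.2 -0.1 -0.5 -0.9 -0.7 -1.2 -1.2 -1.2  1.2  1.   0.8
  0.4  0.1]
-146.7741759572394 237.39553273383973
side rack ((489.4791259765625, 87.00535583496094), (120.87854766845703, 85.36792755126953), 69.49529266357422) [[428.29998779296875, 45.29999923706055], [508.29998779296875, 15.399999618530273], [550.5999755859375, 128.6999969482422], [470.70001220703125, 158.60000610351562]]
side base ((677.3790893554688, 32.033935546875), (351.5882568359375, 232.8419647216797), 78.55023193359375) [[528.4000244140625, -117.19999694824219], [756.5999755859375, -163.39999389648438], [826.4000244140625, 181.1999969482422], [598.2000122070312, 227.39999389648438]]
front [2.03933495e-01 5.52545911e+02] [-0.7  0.3 -0.3  0.9  0.5  0.1 -0.3 -0.5 -0.7  1.2 -0.8  1.2 -0.6 -0.4
 -0.1  0.3]
-161.20635310416336 225.47711877625608
```

```bash
python3 -c "
import cv2,numpy as np
cv2.imwrite('pics/crops.png',cv2.resize(np.hstack([cv2.imread('pics/scene_rack.png'),cv2.imread('pics/side_rack.png')]),(800,400)))"
```

```text
(no output)
```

View pics/crops.png

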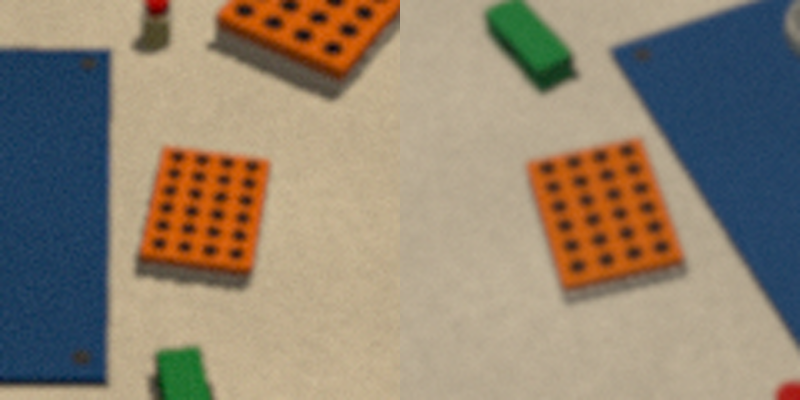

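The crop confirms the small 4x6-hole orange-up rack, at rack centre ≈ (0.493, 0.094). The base front edge is x ≈ 0.554 + 0.202y, a yaw of −11.4°, so the rack is about −9° relative to it. I'll close the fingers and go behind the rack.

```bash
cat >> h.py <<'E'
YAW=-np.arctan(0.202);O=np.array([.567,.0635,0.])
X=np.array([np.cos(YAW),np.sin(YAW),0]);Y=np.array([-np.sin(YAW),np.cos(YAW),0]);Z=np.array([0,0,1.])
def W(x,y,z): return O+x*X+y*Y+z*Z
def B(p): q=np.asarray(p)-O; return np.array([q@X,q@Y,q[2]])
def Rt(a=0.):
    a=np.radians(a);x=np.cos(a)*X+np.sin(a)*Z;y=-np.cos(a)*Z+np.sin(a)*X
    return np.c_[x,y,np.cross(x,y)]
def F(n=1):
    f=env.sense()['wrist_force'];return np.array([f@X,f@Y,f[2]])
def snap(c,name,ctr=None,r=80):
    p,d=viewer.read_camera(c)
    if ctr is None: cv2.imwrite(name,p[:,:,::-1])
    else: crop(c,p,proj(c,[ctr])[0],name,r,6*60/r*1.2)
E
python3 - <<'E'
from h import *
A=8
print(Rt(A).round(2).tolist())
for q in [(-.16,.004,.012),(-.09,.004,.012),(-.04,.004,.09),(.05,.004,.1),(.1,.004,.05)]:
    print(q,W(*q).round(3),solver.inverse_kinematics(W(*q),Rt(A)) is not None)
t=env.sense()['t'];effector.grasp(10);print('grasp',env.sense()['t']-t, env.sense()['gripper_width'])
env.reach(W(-.16,.004,.15),Rt(A)); s=env.sense();print(s['t'],B(s['ee_pos']),F())
env.movel(W(-.16,.004,.012),Rt(A)); s=env.sense();print(s['t'],B(s['ee_pos']),F())
snap("side","pics/s1.png",W(-.1,0,.02),100);snap("scene","pics/c1.png",W(-.1,0,.02),100)
t=env.sense()['t'];env.movel(W(-.155,.004,.012),Rt(A),rate=.05);print(env.sense()['t']-t,F())
E
python3 -c "
import cv2,numpy as np
cv2.imwrite('pics/m1.png',np.hstack([cv2.resize(cv2.imread(f'pics/{n}1.png'),(400,400)) for n in 'sc']))"
```

```text
[[0.97, 0.14, 0.2], [-0.2, -0.03, 0.98], [0.14, -0.99, -0.0]]
(-0.16, 0.004, 0.012) [0.411 0.099 0.012] True
(-0.09, 0.004, 0.012) [0.48  0.085 0.012] True
(-0.04, 0.004, 0.09) [0.529 0.075 0.09 ] True
(0.05, 0.004, 0.1) [0.617 0.058 0.1  ] True
(0.1, 0.004, 0.05) [0.666 0.048 0.05 ] True
grasp 1.3417 0.00029847021706786174
4.8667 [-0.15973893  0.0049156   0.15019871] [-0.37986623 -0.90757661  0.08577786]
5.9333 [-0.15958688  0.00426629  0.01244333] [-0.2193205  -0.08881158 -0.2728079 ]
0.25 [-0.89036495 -0.07243731  0.19260408]
```

View pics/m1.png

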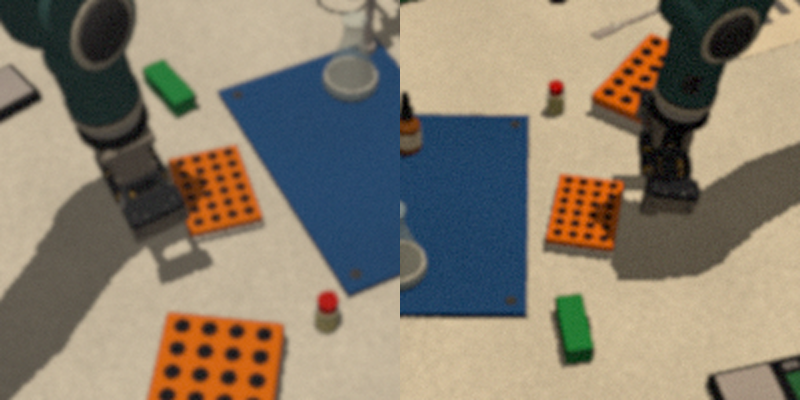

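The gripper is just behind the rack's near side and clear of the neighbours. Next I push in small steps until the force shows contact with the base edge.

```bash
python3 - <<'E'
from h import *
A=8
env.movel(W(-.125,.004,.012),Rt(A),rate=.06)
print(B(env.sense()['ee_pos']).round(4),F().round(1))
x=-.125
while x<-.085:
    x+=.003
    env.movel(W(x,.004,.012),Rt(A),rate=.06)
    f=np.mean([F(),F()],axis=0); print(round(x,3),B(env.sense()['ee_pos']).round(4),f.round(2))
    if f[0]<-5: break
print(env.sense()['t'])
snap("side","pics/s2.png",W(-.05,0,.02),80);snap("scene","pics/c2.png",W(-.05,0,.02),80)
E
python3 -c "
import cv2,numpy as np
cv2.imwrite('pics/m2.png',np.hstack([cv2.resize(cv2.imread(f'pics/{n}2.png'),(400,400)) for n in 'sc']))"
```

```text
[-0.125   0.0038  0.0119] [-0.7 -0.7  0.9]
-0.122 [-0.1221  0.004   0.012 ] [-0.2   0.75  0.64]
-0.119 [-0.1188  0.0041  0.012 ] [-0.78 -0.12 -0.66]
-0.116 [-0.1157  0.004   0.012 ] [ 0.41 -0.13 -0.29]
-0.113 [-0.1127  0.004   0.012 ] [ 0.44 -0.38 -0.8 ]
-0.11 [-0.1097  0.004   0.012 ] [-0.2  -0.49  0.35]
-0.107 [-0.1067  0.004   0.012 ] [-1.04  1.18  0.07]
-0.104 [-0.1038  0.0039  0.012 ] [-0.58 -0.73 -1.08]
-0.101 [-0.1008  0.0039  0.012 ] [-0.08  0.56  0.57]
-0.098 [-0.1003  0.0038  0.0115] [-6.47 -0.07  4.09]
9.1833
```

View pics/m2.png

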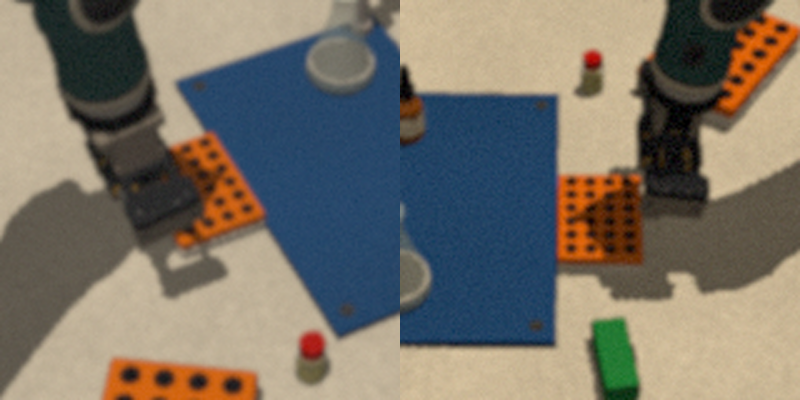

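The rack is flush with the base edge, and contact came at TCP x_b = −0.100 with 6.5 N. I'll measure its y, recentre the finger and start tipping along an arc about the edge top.

```bash
cat >> h.py <<'E'
H=.002;RAD=.088
def arc(th,inset,yb,off,h=H,z0=.012):
    # TCP in base frame: off = corner minus TCP in x
    t=np.radians(th);r=RAD-inset
    return W(-r*np.cos(t)+h*np.sin(t)-off, yb, .010+r*np.sin(t)+h*np.cos(t))
E
python3 - <<'E'
from h import *
A=8
env.movel(W(-.112,.004,.012),Rt(A),rate=.06)
p,d=viewer.read_camera("scene");res=[]
for c in ("scene","side"):
    p,d=viewer.read_camera(c);print(c,[(B(r['at']).round(3),round(r['score'],2)) for r in tip_of(c,"rack")+tip_of(c,"corner0")])
print(env.sense()['t'])
E
```

```text
scene [(array([-0.048,  0.018,  0.009]), 0.97), (array([-0.189, -0.235,  0.022]), 0.89), (array([-0.002, -0.041,  0.01 ]), 0.96), (array([-0.096,  0.083,  0.014]), 0.96), (array([-0.09 , -0.042,  0.015]), 0.88), (array([-0.287, -0.279,  0.02 ]), 0.74), (array([-0.193, -0.129,  0.019]), 0.74), (array([-0.09 , -0.2  ,  0.017]), 0.58), (array([-0.   ,  0.081,  0.012]), 0.57)]
side [(array([-0.049,  0.02 ,  0.011]), 0.57), (array([ 0.163, -0.115,  0.009]), 0.43), (array([-0.289, -0.278,  0.022]), 0.89), (array([-0.09 ,  0.079,  0.011]), 0.86), (array([-0.195, -0.133,  0.02 ]), 0.85), (array([-0.091, -0.04 ,  0.01 ]), 0.83), (array([-0.  , -0.04,  0.01]), 0.72), (array([-0.088, -0.2  ,  0.019]), 0.7), (array([-0.001,  0.082,  0.013]), 0.68), (array([-0.178, -0.346,  0.02 ]), 0.56)]
10.0167
```

```bash
python3 - <<'E'
from h import *
A=8;yb=.019
env.movel(W(-.112,yb,.012),Rt(A),rate=.1)
f0=np.mean([F() for _ in range(1)],axis=0);print('f0',f0.round(2))
off=.0123;ins=-.002
def rad(th,f): t=np.radians(th);return -f[0]*np.cos(t)+f[2]*np.sin(t)
while True:
    env.movel(arc(0,ins,yb,off),Rt(A),rate=.05)
    f=F()
    print('press',round(ins,4),B(env.sense()['ee_pos']).round(4),f.round(2))
    if -f[0]>5 or ins>.006: break
    ins+=.001
for th in range(2,24,3):
    env.movel(arc(th,ins,yb,off),Rt(A),rate=.05)
    f=np.mean([F(),F()],axis=0); fr=rad(th,f)
    print(th,round(ins,4),B(env.sense()['ee_pos']).round(4),f.round(2),round(fr,1))
    ins+=np.clip((6-fr)*.0002,-.0006,.0006)
print(env.sense()['t'],ins)
snap("side","pics/s3.png",W(-.05,0,.02),80);snap("scene","pics/c3.png",W(-.05,0,.02),80)
E
python3 -c "
import cv2,numpy as np
cv2.imwrite('pics/m3.png',np.hstack([cv2.resize(cv2.imread(f'pics/{n}3.png'),(400,400)) for n in 'sc']))"
```

```text
f0 [-0.45  0.28  0.69]
press -0.002 [-0.1018  0.0186  0.012 ] [0.18 0.35 1.  ]
press -0.001 [-0.1013  0.0189  0.012 ] [-0.33 -0.28  0.63]
press 0.0 [-0.1006  0.0189  0.0119] [-0.97 -0.24  1.33]
press 0.001 [-0.1004  0.0189  0.0118] [-3.82  0.02  3.02]
press 0.002 [-0.1003  0.0189  0.0116] [-7.42  0.21  6.08]
2 0.002 [-0.1001  0.0188  0.0144] [-5.72  0.96 -0.75] 5.7
5 0.0021 [-0.0996  0.0188  0.0191] [-6.2   1.55 -0.15] 6.2
8 0.002 [-0.0988  0.0188  0.0238] [-6.28  0.55  0.9 ] 6.3
11 0.002 [-0.0979  0.0188  0.0283] [-6.08  0.25  0.49] 6.1
14 0.0019 [-0.0967  0.0188  0.0328] [-6.2   0.16  0.82] 6.2
17 0.0019 [-0.0952  0.0188  0.0372] [-6.35  1.01  1.09] 6.4
20 0.0018 [-0.0935  0.0188  0.0416] [-5.84  0.39  1.55] 6.0
23 0.0018 [-0.0917  0.0188  0.0458] [-6.19  0.19  1.74] 6.4
13.6583 0.0017466848255832037
```

View pics/m3.png

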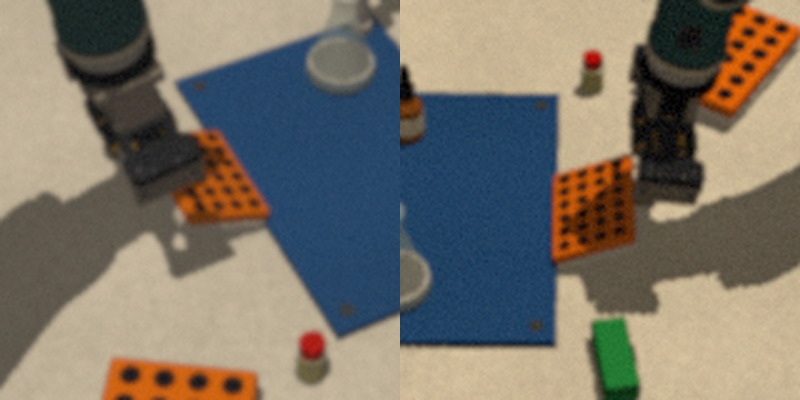

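It is tilting stably at about 6 N along the rack, with the near side raised in the picture. I'll continue, rotating the tool back gradually.

```bash
cat >> h.py <<'E'
def tcp(th,ins,yb,a):
    """TCP world for rack tilt th (deg), press ins, tool tilt a; corner offset calibrated at a=8"""
    t=np.radians(th);h=H;R=RAD
    if th<=90: cx,h,R=0,H,RAD
    else: cx,h,R=.015,H-.015,RAD
    r=R-ins
    c=np.array([cx-r*np.cos(t)+h*np.sin(t),.010+r*np.sin(t)+h*np.cos(t)])
    rel=np.array([.0123,0.]) ; da=np.radians(a-8)
    rel=np.array([rel[0]*np.cos(da),rel[0]*np.sin(da)])
    return W(c[0]-rel[0],yb,c[1]-rel[1])
def rad(th,f): t=np.radians(th);return -f[0]*np.cos(t)+f[2]*np.sin(t)
def tool_a(th): return float(np.interp(th,[55,110],[8,-25]))
def sweep(ths,ins,yb,tgt=5):
    low=0
    for th in ths:
        a=tool_a(th)
        env.movel(tcp(th,ins,yb,a),Rt(a),rate=.05)
        f=np.mean([F(),F()],axis=0);fr=rad(th,f)
        print(th,round(ins*1e3,2),B(env.sense()['ee_pos']).round(4),f.round(2),round(fr,1))
        ins+=np.clip((tgt-fr)*.0002,-.0008,.0006)
        low=low+1 if fr<1 else 0
        if low>=2: print('LOW');break
    print(env.sense()['t'],ins);return ins
E
python3 - <<'E'
from h import *
for th in (23,60,90,100,110): 
    a=tool_a(th);print(th,B(tcp(th,.0017,.019,a)).round(4),solver.inverse_kinematics(tcp(th,.0017,.019,a),Rt(a)) is not None)
ins=sweep(range(26,66,3),.00175,.019,5)
snap("side","pics/s4.png",W(-.02,0,.05),80);snap("scene","pics/c4.png",W(-.02,0,.05),80)
E
python3 -c "
import cv2,numpy as np
cv2.imwrite('pics/m4.png',np.hstack([cv2.resize(cv2.imread(f'pics/{n}4.png'),(400,400)) for n in 'sc']))"
```

```text
23 [-0.091   0.019   0.0456] True
60 [-0.0537  0.019   0.0864] True
90 [-0.0095  0.019   0.1007] True
100 [0.0062 0.019  0.1028] True
110 [0.022  0.019  0.1022] True
26 1.75 [-0.0896  0.0189  0.05  ] [-6.22 -0.04  3.1 ] 6.9
29 1.36 [-0.0872  0.0189  0.0543] [-5.64  0.32  2.39] 6.1
32 1.14 [-0.0846  0.0189  0.0583] [-5.1  -0.49  2.13] 5.5
35 1.05 [-0.0819  0.019   0.0621] [-4.69 -0.22  2.44] 5.2
38 1.0 [-0.0791  0.019   0.0655] [-2.99  0.09  2.4 ] 3.8
41 1.23 [-0.0762  0.019   0.0687] [-4.63 -0.93  3.57] 5.8
44 1.07 [-0.0729  0.019   0.0722] [-4.05  0.22  3.01] 5.0
47 1.06 [-0.0696  0.0191  0.0753] [-2.84 -0.65  2.38] 3.7
50 1.33 [-0.0661  0.019   0.078 ] [-3.4  -0.26  4.24] 5.4
53 1.24 [-0.0623  0.0191  0.0808] [-2.52 -0.61  4.81] 5.4
56 1.17 [-0.0586  0.019   0.0835] [-2.63  0.52  3.78] 4.6
59 1.25 [-0.0546  0.0189  0.0862] [-3.33 -0.02  3.72] 4.9
62 1.27 [-0.0503  0.019   0.0887] [-3.29 -0.49  4.12] 5.2
65 1.23 [-0.0462  0.019   0.0909] [-1.69 -0.94  3.05] 3.5
17.2583 0.0015346444187879166
```

View pics/m4.png

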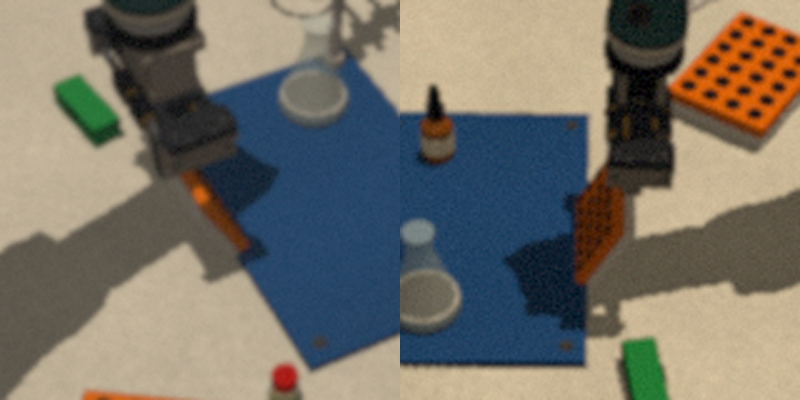

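The rack is at roughly 65°, with its far edge held on the base edge and clear of the flask and dropper. I'll take it over the top.

```bash
python3 - <<'E'
from h import *
ins=sweep(range(68,91,3),.00150,.019,4)
snap("side","pics/s5.png",W(.0,0,.06),80)
ins=sweep(range(92,111,3),ins,.019,3)
snap("scene","pics/c5.png",W(.0,0,.06),80)
E
python3 -c "
import cv2,numpy as np
cv2.imwrite('pics/m5.png',np.hstack([cv2.resize(cv2.imread(f'pics/{n}5.png'),(400,400)) for n in 'sc']))"
```

```text
68 1.5 [-0.0422  0.019   0.0928] [-2.59 -0.46  4.5 ] 5.1
71 1.27 [-0.0379  0.019   0.0947] [-1.24 -0.34  2.81] 3.1
74 1.46 [-0.0338  0.019   0.0961] [-0.76 -0.24  2.74] 2.8
77 1.69 [-0.0292  0.019   0.0974] [-0.93 -0.05  4.39] 4.5
80 1.59 [-0.0249  0.019   0.0985] [-0.75 -1.34  2.87] 3.0
83 1.8 [-0.0202  0.019   0.0993] [ 0.4  -0.58  3.59] 3.5
86 1.9 [-0.0155  0.019   0.0999] [0.12 0.07 3.77] 3.8
89 1.95 [-0.0109  0.0192  0.1003] [-0.57 -0.15  3.44] 3.5
19.3583 0.0020592378664387816
92 2.06 [-0.0065  0.0191  0.1007] [-0.14 -0.6   1.93] 1.9
95 2.27 [-0.0019  0.0188  0.1011] [ 0.79 -1.07  0.68] 0.7
98 2.73 [0.0027 0.0188 0.1012] [-0.05  0.59  1.3 ] 1.3
101 3.07 [0.0073 0.0188 0.1012] [ 0.37 -0.21 -0.18] -0.1
104 3.67 [0.0119 0.0188 0.1007] [-1.18  1.38 -0.37] -0.6
LOW
20.6583 0.004268319511041187
```

View pics/m5.png

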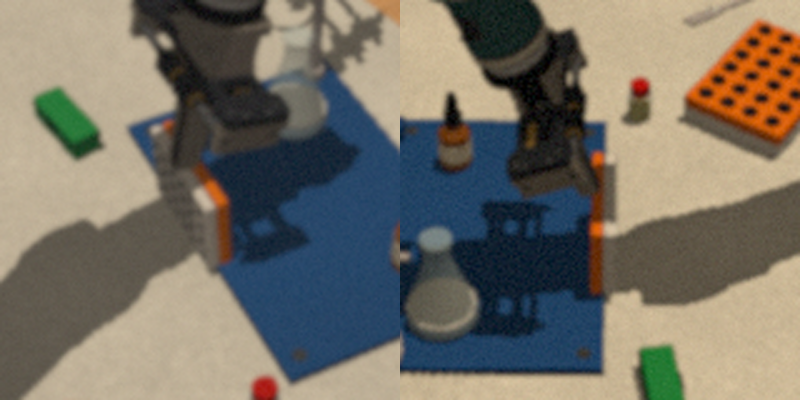

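The rack now stands upright on the base edge on its far side, and the finger's grip on top has run out. I'll lift straight off, go behind it, and push the white face forward near its top.

```bash
python3 - <<'E'
from h import *
a=tool_a(104);b=B(env.sense()['ee_pos'])
env.movel(W(b[0],.019,b[2]+.03),Rt(a),rate=.06)
env.movel(W(-.06,.019,.135),Rt(0),rate=.15)
snap("side","pics/s6.png",W(.0,0,.06),80);snap("scene","pics/c6.png",W(.0,0,.06),80)
print(env.sense()['t'],F())
E
python3 -c "
import cv2,numpy as np
cv2.imwrite('pics/m6.png',np.hstack([cv2.resize(cv2.imread(f'pics/{n}6.png'),(400,400)) for n in 'sc']))"
```

```text
22.0833 [-0.42787255 -0.57459775 -1.05865801]
```

View pics/m6.png

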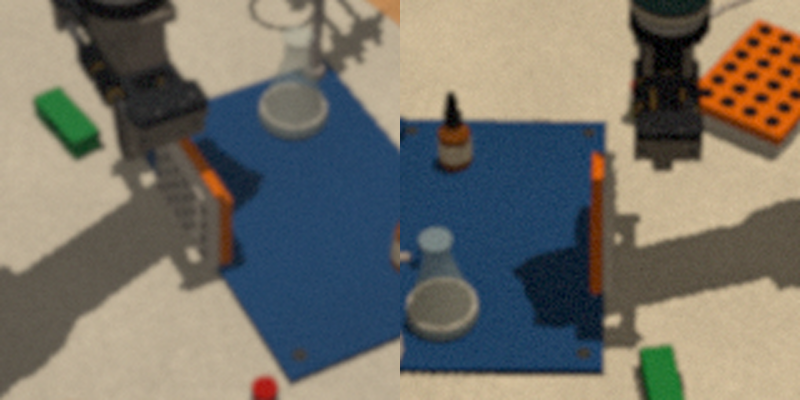

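The rack stands upright, white face towards the robot, as expected (front face about x_b = −0.01). I'll push it over.

```bash
python3 - <<'E'
from h import *
env.movel(W(-.06,.019,.075),Rt(0),rate=.12)
env.movel(W(-.026,.019,.075),Rt(0),rate=.06)
x=-.026
while x<.02:
    x+=.006
    env.movel(W(x,.019,.075),Rt(0),rate=.05)
    print(round(x,3),F().round(2))
env.pause(.4)
snap("side","pics/s7.png",W(.03,0,.03),80);snap("scene","pics/c7.png",W(.03,0,.03),80)
print(env.sense()['t'])
E
python3 -c "
import cv2,numpy as np
cv2.imwrite('pics/m7.png',np.hstack([cv2.resize(cv2.imread(f'pics/{n}7.png'),(400,400)) for n in 'sc']))"
```

```text
-0.02 [-0.33 -0.09 -0.86]
-0.014 [-0.16 -0.56 -0.59]
-0.008 [-0.4   0.09 -0.61]
-0.002 [ 0.65 -0.06 -0.4 ]
0.004 [-0.23 -0.    0.46]
0.01 [ 0.64 -0.22 -0.5 ]
0.016 [-0.87 -0.39  0.1 ]
0.022 [0.08 0.43 0.42]
26.0833
```

View pics/m7.png

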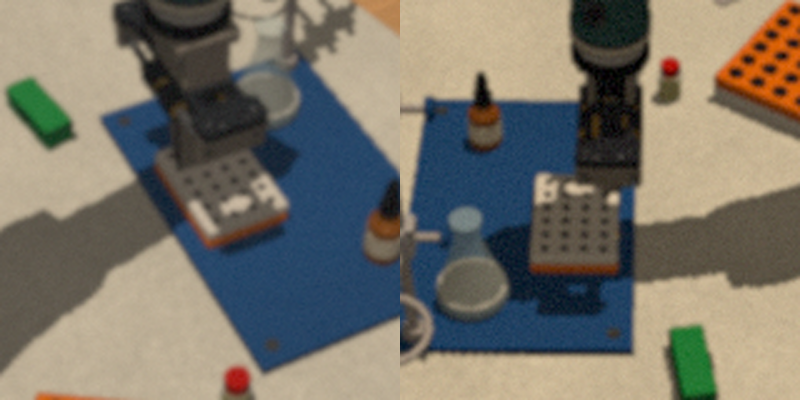

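It has flipped and lies on the base, white side up, with a strip of blue showing in front of it. I'll retreat up and back, then measure the corners.

```bash
python3 - <<'E'
from h import *
env.movel(W(.0,.019,.14),Rt(0),rate=.12)
env.movel(W(-.15,.019,.22),Rt(0),rate=.25)
for c in ("scene","side"):
    snap(c,f"pics/{c}8.png",W(.05,0,.03),80)
    for n in ("rack","corner0","flask","dropper","vial","slidebox"):
        print(c,n,[(B(r['at']).round(3),round(r['score'],2)) for r in tip_of(c,n)][:8])
print(env.sense()['t'])
E
python3 -c "
import cv2,numpy as np
cv2.imwrite('pics/m8.png',np.hstack([cv2.resize(cv2.imread(f'pics/{n}8.png'),(400,400)) for n in ('side','scene')]))"
```

```text
scene rack [(array([-0.191, -0.237,  0.022]), 0.93), (array([0.063, 0.022, 0.022]), 0.8)]
scene corner0 [(array([0.016, 0.081, 0.022]), 0.97), (array([ 0.104, -0.044,  0.025]), 0.97), (array([-0.193, -0.131,  0.022]), 0.88), (array([-0.089, -0.202,  0.018]), 0.87), (array([ 0.018, -0.042,  0.025]), 0.77), (array([0.099, 0.085, 0.021]), 0.72), (array([-0.288, -0.279,  0.019]), 0.59)]
scene flask [(array([0.158, 0.111, 0.004]), 0.88)]
scene dropper [(array([ 0.164, -0.112,  0.008]), 0.86)]
scene vial [(array([-0.043, -0.202, -0.004]), 0.69)]
scene slidebox [(array([-0.06 ,  0.203,  0.007]), 0.76), (array([0.097, 0.085, 0.024]), 0.25)]
side rack [(array([0.057, 0.021, 0.02 ]), 0.94), (array([-0.193, -0.238,  0.018]), 0.68), (array([ 0.016, -0.041,  0.021]), 0.46)]
side corner0 [(array([ 0.016, -0.04 ,  0.018]), 0.96), (array([0.103, 0.081, 0.02 ]), 0.94), (array([-0.086, -0.202,  0.02 ]), 0.88), (array([-0.18 , -0.345,  0.02 ]), 0.86), (array([0.016, 0.081, 0.025]), 0.83), (array([-0.288, -0.279,  0.022]), 0.74), (array([ 0.106, -0.042,  0.021]), 0.68), (array([-0.198, -0.132,  0.022]), 0.67)]
side flask [(array([0.158, 0.112, 0.008]), 0.62), (array([-0.042, -0.204, -0.002]), 0.39)]
side dropper [(array([0.017, 0.082, 0.022]), 0.67), (array([ 0.162, -0.115,  0.009]), 0.63)]
side vial [(array([-0.039, -0.202, -0.002]), 0.51)]
side slidebox [(array([-0.063,  0.2  , -0.001]), 0.73)]
28.3417
```

View pics/m8.png

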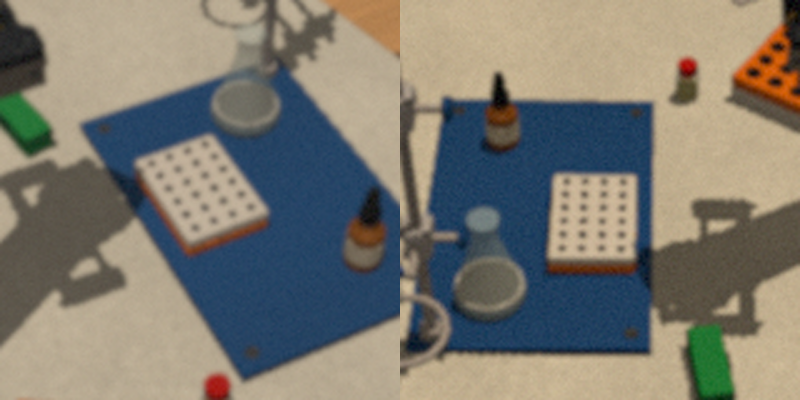

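The rack lies flat, white side up, with corners at x_b ≈ 0.016–0.104 and y_b ≈ −0.042–0.083, all inside the base outline. The robot is clear and the bystanders haven't moved.

Run:
```python
from h import *
print(F()); workorder.finish_job(); print('done')
```

```text
[ 0.53199874  0.79292142 -0.72982719]
the job is handed in; nothing more can be done
done
```

The small rack is turned over: it lies flat on the blue base with its white small-hole side up, and I handed the job in at about 28 s. `finish_job` gives no verdict, so the result rests on the checks below.

**What I did:** With the fingers shut, I pushed the rack square against the base's front edge. I then tipped it up about that edge with 3–7 N along the rack. The finger lost its hold at the top, leaving the rack standing upright on the base edge. I lifted off, went behind it and pushed the white face until it fell forward onto the base. No further push was needed, because nothing overhung the front.

**Last checks:**
- **Rack position:** both cameras put the corners at about x = 16 to 105 mm and y = −43 to 83 mm in the base frame, inside its outline. The heights of about 18–25 mm fit a rack lying flat on the base.
- **Bystanders:** the flask, dropper, vial and slide box are within about 4 mm of where they started. I did not re-measure the scales, stopper and spatula at the end, but nothing went near them.
- **Robot:** the gripper is clear of everything, and the wrist force is down to sensor noise.
- **Disagreements:** before I moved anything, colour-mask measurements of the rack from the two cameras differed by about 12 mm in y, because the masks took in the rack's sides. I used their average, which matched the networks. The networks also gave a few stray detections, which I discarded.

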